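# Weigh down a glued door stop with balanced driftwood

## Robot

A 6-joint arm with a two-finger parallel gripper is mounted at the origin on the work surface. World frame = base frame: x ahead of the robot, y to its left, z up, the work surface at z = 0. Lengths are in m, angles in rad, forces in N, time in s.
With the tool pointing down it reaches from about 0.3 to 0.825 m from the base axis. Payload 5.4 kg.
Tool frame: the origin (TCP) lies at the very end of the fingers, on their centre line; the grasp point (between the pads) lies 19 mm behind it; z points along the fingers, y is the line along which they close (so a half turn about z gives the same grasp; the last joint's range is limited). The gripper opens to 92 mm and grips with 3 to 60 N. Pads are 20 mm wide; open, the fingers measure 128 mm over their backs; the gripper's body (75 mm by 189 mm) begins 69 mm behind the grasp point.
Start: joints at [-1.504, 0.158, 1.597, -0, 1.386, -0.21], TCP at [0.157, -0.553, 0.215] pointing down, gripper open.
Joint ranges: [-2.91, 2.91], [-0.94, 2.29], [0.18, 2.7], [-1.29, 4.43], [0.17, 2.64], [-3, 3]. Speed limits (rad/s): [2.57, 2.57, 3.14, 3.14, 3.14, 3.14].

## Interface

Orientations are given as a rotation vector (axis times angle).
In Python, from workcell import bot gives the robot as it stands. Calls block until the motion is done:
- bot.goto(position, orientation): joint-space move of the TCP to a pose.
- bot.line_to(position, rot=None, max_speed=0.15): straight line of the TCP; rot=None keeps the orientation; max_speed is the mean speed in m/s.
- bot.set_joints(angles): joint-space move.
- bot.set_gripper(opening, newtons=None): opening from 0.0 (shut) to 1.0 (fully open); newtons is the grip in N (None keeps the last); returns when the fingers have stopped.
- bot.hold(seconds).
- bot.inverse_kinematics(position, orientation): joint angles nearest the present ones, or None.
- bot.read_camera(name): name is "scene" or "top" or "wrist"; returns a dict with "pixels" (480x640x3 uint8, blue, green, red), "fx", "fy", "cx", "cy" (pixels), "R" (3x3) and "t" (3): a world point X has camera coordinates R X + t. Camera axes: x right, y down, z forward; pixel columns grow to the right and rows downward; lengths in m; the calibration is good to about 2 mm. A picture is of the moment at which its call begins. There is no depth.
A pose or a line that the arm cannot do raises bot.MotionError and nothing moves.
- bot.job_done(): hands the job in; it is judged then, once.
Readings, each from a call of its own:
- bot.current_clock(): time.
- bot.current_joints(): joint angles.
- bot.current_joint_vel(): joint speeds.
- bot.current_effort(): joint torques, N m.
- bot.current_ee_pos(): TCP position.
- bot.current_tool_rot(): TCP orientation.
- bot.current_contact_force(): force on the tool from outside, world axes, zero at the start.
- bot.current_ft_torque(): the same for the moment, N m.
- bot.current_opening(): opening from 0.0 (shut) to 1.0 (fully open).
- bot.current_grip_force(): force on a finger pad.
Only numpy, scipy, OpenCV 4.12 (cv2) and the standard library are available. Lean on these libraries where they do the work, as an engineer would, in place of code of your own. Each camera call takes 0.05 s, during which the arm holds its last target. There are 200 camera calls.

## Task

The small wooden door stop on the counter has just been glued and needs weight on it while it sets. First gently lay the longer piece of driftwood level across the top of the stop and let go, so that it balances there by itself; then gently lay the shorter piece level and crossways on top of the longer one above the stop, so that both balance with all their weight on the stop and nothing touches the counter. Keep both pieces the same side up as they lie now, and leave the cup, bowl and butter dish alone.

Things in the scene. Friction and masses are not known exactly. Their poses are not given: they have to be found in the camera images.
- stop: The glued door stop, dark wood, fixed to the counter: a square flange 60 x 60 mm, 8 mm thick, with a square post 34 x 34 mm on its middle, flat top 42 mm above the counter. Origin: centre of its underside, on the counter. z up, x and y along its sides.
- stop_top (a point): Centre of the stop's flat top, 42 mm above the counter.
- long: The longer driftwood piece, light wood, on the counter, 180 mm long, about 0.3 kg. Middle part: straight bar 134 mm long (x -67 to +67), 44 mm wide (y), 34 mm high (z), flat under and on top, edges rounded 5 mm; beyond it a blunt taper at +x, a crooked knob with a short twig to -y at -x, both below the top. Origin: centre of the bar's underside. x along the piece, z up.
- long_top (a point): Centre of the longer piece's flat top, 34 mm above its origin. A hidden iron spike puts its balance point on the long centre line but up to 46 mm from this point, towards either end; it differs every time, cannot be seen and must be felt (moment or droop when lifted, or how it rests). It balances only with that point over what carries it.
- short: The shorter driftwood piece, light wood, on the counter, 155 mm long, about 0.23 kg. Middle part: straight bar 116 mm long (x -58 to +58), 38 mm wide (y), 30 mm high (z), flat under and on top, edges rounded 5 mm; beyond it a crooked knob at +x, two forked twig stumps at -x, all below the top. Origin: centre of the bar's underside. x along the piece, z up.
- short_top (a point): Centre of the shorter piece's flat top, 30 mm above its origin. A hidden iron spike puts its balance point on the long centre line but up to 46 mm from this point, towards either end; it differs every time, cannot be seen and must be felt (moment or droop when lifted, or how it rests). It balances only with that point over what carries it.
- cup: Bystander: steel camping mug, 80 mm across, 80 mm high, loose. Origin: centre of its underside.
- bowl: Bystander: white melamine bowl, 140 mm across, 55 mm high, loose. Origin: centre of its underside.
- butter: Bystander: wooden butter dish with glass lid, 100 x 160 mm, 75 mm high, loose. Origin: centre of its underside.
There are look-alikes about, which are no part of the job. What is shaped like the short but red is not meant.

How it is judged:
On the way:
1. the longer piece balances level on the stop by itself, released, with nothing on it (height (world z) of long between 0.038 and 0.047 m and angle between long's own z axis and vertical below 0.09 rad and linear speed of long below 0.02 m/s and angular speed of long below 0.1 rad/s and contact force between the fingers and long below 0.05 N and contact force between long and stop above 1.5 N and contact force between long and short below 0.05 N), for 0.3 s.
At the end, for the whole second after the job is handed in: Both level within 0.09 rad, same side up, at rest, released and off the counter: the longer on the stop (underside 38-47 mm up), the shorter on the longer (underside 71-82 mm up), their lengths over 60 degrees apart, the weight on the stop (height (world z) of long between 0.038 and 0.047 m and angle between each of long, short's own z axis and vertical below 0.09 rad and height (world z) of short between 0.071 and 0.082 m and linear speed of each of long, short below 0.02 m/s and angular speed of each of long, short below 0.1 rad/s and contact force between long and stop above 3 N and contact force between short and long above 1 N and contact force between each of long, short and table below 0.05 N and contact force between the fingers and long below 0.05 N and contact force between the fingers and short below 0.05 N and angle between the x axis of long and the x axis of short, either way round above 1.05 rad); the robot touches nothing.
It fails at once if a bystander is shifted by more than 20 mm (distance of any of cup, bowl, butter from where it was at the start of the episode above 0.02 m).
It fails at once if the glued stop is struck or pressed with more than 80 N (contact force between stop and anything else above 80 N).
It also fails if it takes over 64 s, if anything falls off the work surface, if the arm or the gripper's body presses on something with over 40 N, if the wrist force passes 120 N, or if a joint passes its speed limit or range.

## Working session

There is one attempt and no reset: what is moved stays moved. The work goes in short steps, each a Python script; the robot and the scene stay as the last script left them, time stands still between calls to the robot, and variables do not carry over. Pictures are saved under pics/ and viewed, at most 10 in all, crops included, and the job is handed in when it is done.

```bash
mkdir -p pics
python3 - <<'E'
from workcell import bot
import cv2,numpy as np,pickle
d={}
for n in("scene","top"):
    c=bot.read_camera(n);d[n]=c;cv2.imwrite(f"pics/{n}0.png",c["pixels"])
    print(n,c["fx"],c["cx"],c["cy"],(-c["R"].T@c["t"]).round(3),c["R"].round(2).tolist())
pickle.dump(d,open("cam0.pkl","wb"))
print(bot.current_clock(),bot.current_tool_rot(),bot.current_contact_force(),bot.current_ft_torque())
E
```

```text
scene 496.65076373618217 324.05834635834844 237.51980865794621 [ 1.347 -0.269  0.92 ] [[0.36, 0.93, 0.01], [0.66, -0.25, -0.71], [-0.66, 0.26, -0.71]]
top 505.52289849248945 325.55791649719663 243.56079725619128 [0.363 0.06  1.1  ] [[0.01, -1.0, 0.0], [-0.98, -0.01, -0.18], [0.18, 0.0, -0.98]]
0.1 [-3.10991029e+00 -4.33134702e-01 -1.29789883e-04] [1.08780643 0.70989246 0.3450059 ] [0.00702707 0.00809727 0.00636675]
```

View pics/top0.png

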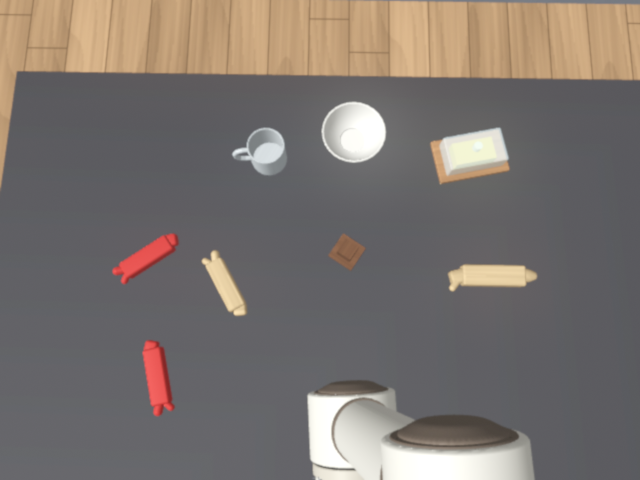

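View pics/scene0.png

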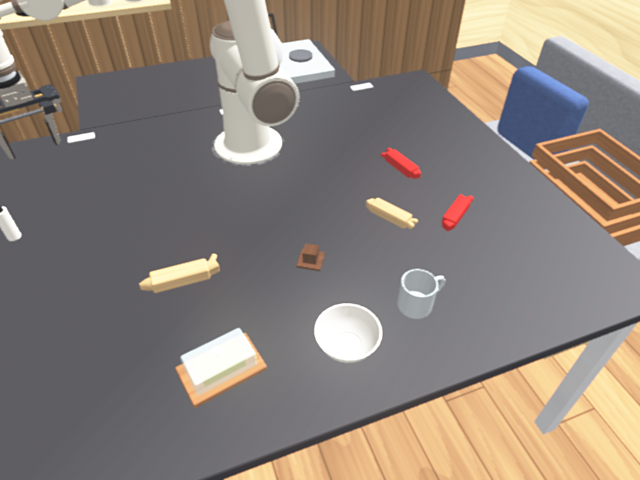

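The top view shows the long piece at (493,276), its knob on the left and taper on the right. The short one is at (225,285) with its knob at the lower right, and the stop is at (347,251). The scene view agrees, and all bystanders are well clear.

```bash
cat > h.py <<'E'
from workcell import bot
import cv2,numpy as np
from scipy.spatial.transform import Rotation as Ro
def ray(c,uv,z):
    uv=np.atleast_2d(uv).astype(float)
    d=np.c_[(uv[:,0]-c["cx"])/c["fx"],(uv[:,1]-c["cy"])/c["fy"],np.ones(len(uv))]@c["R"]
    o=-c["R"].T@c["t"]; return (o+d*((z-o[2])/d[:,2])[:,None])[:,:2]
def wood(c): 
    h=cv2.cvtColor(c["pixels"],cv2.COLOR_BGR2HSV); return cv2.inRange(h,(10,60,120),(28,200,255))
def brown(c):
    h=cv2.cvtColor(c["pixels"],cv2.COLOR_BGR2HSV); return cv2.inRange(h,(2,100,30),(16,255,150))
def blob(m,near,r=60):
    n,l,s,ce=cv2.connectedComponentsWithStats(m)
    ok=[i for i in range(1,n) if s[i,4]>60 and np.hypot(*(ce[i]-near))<r]
    i=max(ok,key=lambda i:s[i,4]); v,u=np.where(l==i); return np.c_[u,v]
def rot(yaw): # tool down, tool x along world yaw, closing axis across
    return (Ro.from_euler('z',yaw)*Ro.from_euler('x',np.pi)).as_rotvec()
def wr(n=10,dt=0.05):
    a=[]
    for _ in range(n):
        bot.hold(dt); a.append(np.r_[bot.current_contact_force(),bot.current_ft_torque()])
    return np.mean(a,0),np.std(a,0)
E
python3 - <<'E'
from h import *
import pickle
c=pickle.load(open("cam0.pkl","rb"))["top"]
for n,m,p,z in(("long",wood(c),(493,276),.017),("short",wood(c),(225,285),.015),("stop",brown(c),(347,251),.008)):
    b=blob(m,p); xy=ray(c,b,z)
    r=cv2.minAreaRect((xy*1000).astype(np.float32)); print(n,len(b),b.min(0),b.max(0),xy.mean(0).round(4),np.round(r[0],1),np.round(r[1],1),r[2])
    if n!="stop":
        cc=xy-xy.mean(0); 
        for k in range(3):
            a=np.linalg.svd(cc,full_matrices=False)[2][0] if k==0 else a
            s=cc@a; t=cc@np.array([-a[1],a[0]])
            # slice midlines over central part
            bins=np.arange(-.045,.046,.005); mid=[]
            for q in bins:
                w=t[abs(s-q)<.004]; mid.append((w.min()+w.max())/2)
            f=np.polyfit(bins,mid,1); th=np.arctan2(a[1],a[0])+np.arctan(f[0]); a=np.array([np.cos(th),np.sin(th)])
        print(" axis",np.degrees(th),"mid off",f, "s range",s.min(),s.max())
        for q in np.arange(-.1,.1,.01):
            w=t[abs(s-q)<.003]; 
            if len(w):print("  %.2f w=%.1f"%(q,1e3*(w.max()-w.min())),end='')
        print()
cv2.imwrite("pics/crop.png",np.hstack([cv2.resize(c["pixels"][y-50:y+50,x-50:x+50],(260,260),interpolation=cv2.INTER_CUBIC) for x,y in((493,276),(225,285),(347,251))]))
E
```

```text
long 1767 [448 264] [536 290] [ 0.4997 -0.2956] [ 501.1 -298.7] [ 54.8 190.7] 4.153078079223633
 axis -90.9028643229401 mid off [-3.54182450e-05  1.22327659e-03] s range -0.09139904323382093 0.09837822132599147
  -0.09 w=38.8  -0.08 w=43.3  -0.07 w=39.1  -0.06 w=43.5  -0.05 w=45.6  -0.04 w=45.6  -0.03 w=45.6  -0.02 w=45.6  -0.01 w=47.7  -0.00 w=47.7  0.01 w=45.7  0.02 w=45.6  0.03 w=45.6  0.04 w=45.6  0.05 w=45.6  0.06 w=45.6  0.07 w=45.6  0.08 w=26.1  0.09 w=21.7
short 1269 [202 250] [246 315] [0.4734 0.2756] [473.7 276. ] [156.5  41.5] 30.5672607421875
 axis -149.98782506216338 mid off [ 1.41403210e-06 -3.15056257e-04] s range -0.07877733806484995 0.07774101758838539
  -0.08 w=4.8  -0.07 w=39.3  -0.06 w=37.3  -0.05 w=40.1  -0.04 w=40.0  -0.03 w=39.9  -0.02 w=39.9  -0.01 w=40.8  -0.00 w=40.7  0.01 w=40.7  0.02 w=39.7  0.03 w=39.7  0.04 w=40.5  0.05 w=40.4  0.06 w=33.9  0.07 w=27.3  0.08 w=0.0
stop 680 [329 235] [364 269] [0.5492 0.0143] [549.5  14.3] [57.4 57.4] 56.79646682739258
```

View pics/crop.png

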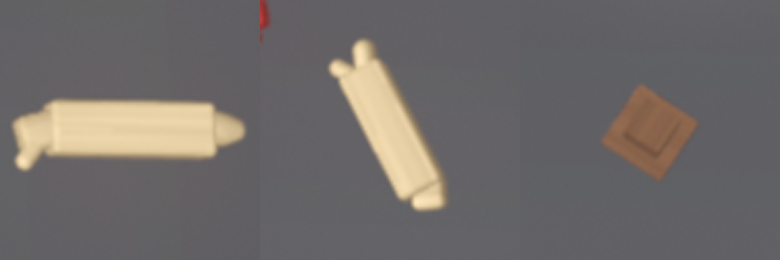

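The crop shows the bar's top-face ends at about (462,277) and (526,277) for long and (216,262) and (236,308) for short. The stop's post is centred on its flange. Next I grip the long piece, lift it and feel the moment.

```bash
cat >> h.py <<'E'
STOP=np.array([.5495,.0143])
def bestyaw(xy,z,yaw):
    best=None
    for y in (yaw,yaw+np.pi):
        j=bot.inverse_kinematics([*xy,z],rot(y))
        if j is not None and (best is None or abs(j[5])<best[0]): best=(abs(j[5]),y)
    return best[1]
def feel(xy,yaw,zt,lift=.04,newtons=45):
    """descend at xy (fingers open), tare, grip, lift, return com offset in world"""
    r=rot(yaw)
    bot.line_to([*xy,zt],r,max_speed=.12)
    m0,s0=wr()
    bot.set_gripper(0.0,newtons); op=bot.current_opening()
    bot.line_to([*xy,zt+lift],r,max_speed=.1); bot.hold(.3)
    m1,s1=wr(); d=m1-m0; W=-d[2]
    com=np.array([d[4],-d[3]])/W
    print("open",op*92,"d",d.round(4),"std",s1.round(4),"W",W,"com",com,"t",bot.current_clock())
    return W,com
E
python3 - <<'E'
from h import *
import pickle
c=pickle.load(open("cam0.pkl","rb"))["top"]
L=ray(c,(494,277),.034)[0]; S=ray(c,(226,285),.030)[0]; print(L,S)
ln=np.array([.4997,-.2956]); th=np.radians(-90.9); a=np.array([np.cos(th),np.sin(th)]); n=np.array([-a[1],a[0]])
L=ln+n*.0012+a*((L-ln)@a)
print(L)
y=bestyaw(L,.15,th); print("yaw",np.degrees(y))
bot.set_gripper(1.0); bot.goto([*L,.12],rot(y)); print(bot.current_clock())
W,com=feel(L,y,.010)
print("along x_long:",com@a)
w=bot.read_camera("scene");cv2.imwrite("pics/lift1.png",w["pixels"][150:350,80:380])
E
```

```text
[ 0.4947796  -0.29746717] [0.46981111 0.2703031 ]
[ 0.50086931 -0.29756283]
yaw 89.1
1.925
open 43.7196412507586 d [-2.2820e-01 -6.9900e-02 -3.0735e+00 -4.8500e-02 -1.2300e-02  2.1000e-03] std [0.51   0.2685 0.5314 0.0279 0.0168 0.0288] W 3.0735162994486767 com [-0.00400123  0.01577758] t 5.625
along x_long: -0.015712787674004972
```

View pics/lift1.png

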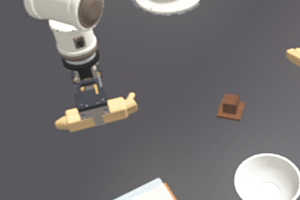

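The lift is level with no visible droop, and the balance point is about 16 mm towards the knob (noise about 4 mm). I'll set it down, regrasp there and measure longer.

```bash
sed -i 's/m0,s0=wr()/m0,s0=wr(80,.02)/; s/m1,s1=wr()/m1,s1=wr(80,.02)/' h.py
python3 - <<'E'
from h import *
th=np.radians(-90.9); a=np.array([np.cos(th),np.sin(th)])
L=np.array([.50087,-.29756]); y=np.radians(89.1)
bot.line_to([*L,.0105],max_speed=.08); bot.set_gripper(1.0)
bot.line_to([*L,.05],max_speed=.15)
G=L-a*.0157; bot.line_to([*G,.05])
W,com=feel(G,y,.010)
print("G",G,"along x_long from new grasp:",com@a)
E
```

```text
open 43.37590468275056 d [ 3.6100e-02  5.5500e-02 -3.1596e+00  6.3000e-03 -5.8000e-03  5.0000e-04] std [0.5074 0.5541 0.4965 0.0262 0.0319 0.0302] W 3.1595990095127404 com [-0.00182941 -0.00199597] t 12.6083
G [ 0.5011166  -0.28186194] along x_long from new grasp: 0.0020244597697716455
```

Run:
```python
from h import *
y=np.radians(56.8); a=-np.array([np.cos(y),np.sin(y)])
T=STOP-a*.002
bot.goto([*T,.12],rot(y)); print(bot.current_joints()[5])
bot.line_to([*T,.060],rot(y),max_speed=.12); bot.line_to([*T,.0525],max_speed=.02); bot.hold(.2)
print("F",wr()[0].round(2))
bot.line_to([*T,.0520],max_speed=.01)
print("F",wr()[0].round(2),bot.current_ee_pos())
bot.set_gripper(1.0); bot.hold(.4)
bot.line_to([*T,.16],max_speed=.12)
bot.goto([.45,.22,.2],rot(np.radians(30)))
print(bot.current_clock())
d=[cv2.resize(bot.read_camera(n)["pixels"][s],(390,390)) for n,s in(("scene",np.s_[190:310,250:370]),("top",np.s_[190:310,290:410]))]
cv2.imwrite("pics/place1.png",np.hstack(d))
```

```text
0.3881795451086069
F [-0.01 -0.12 -3.21 -0.02 -0.05 -0.01]
F [ 0.05  0.22 -2.98 -0.04 -0.05  0.  ] [0.55058792 0.01596921 0.05200761]
19.6167
```

View pics/place1.png

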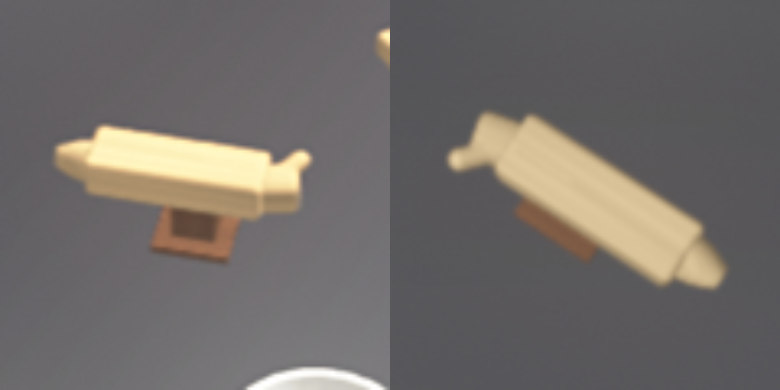

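The long piece balances on the post, released and level. Now the short piece, while checking the long one's pose numerically.

Run:
```python
from h import *
c=bot.read_camera("top"); b=blob(wood(c),(347,245)); xy=ray(c,b,.068)
u=np.array([np.cos(np.radians(56.8)),np.sin(np.radians(56.8))]);n=np.array([-u[1],u[0]])
q=(xy-STOP); s=q@u; t=q@n
f=[(t[abs(s-k)<.004].min(),t[abs(s-k)<.004].max()) for k in np.arange(-.04,.05,.02)]; print("lateral",np.round(f,4).tolist(),"s",s.min(),s.max())
th=np.radians(-150); a=np.array([np.cos(th),np.sin(th)])
m=np.array([.4734,.2756]); S=m+a*((np.array([.4698,.2703])-m)@a); print(S)
y=bestyaw(S,.15,th); print("yaw",np.degrees(y))
bot.goto([*S,.10],rot(y))
W,com=feel(S,y,.006)
o=com@a; print("along",o,"lat",com@[-a[1],a[0]])
bot.line_to([*S,.0065],max_speed=.08); bot.set_gripper(1.0)
bot.line_to([*S,.05],max_speed=.15)
G=S+a*o; bot.line_to([*G,.05])
W,com=feel(G,y,.006)
print("G",G,"from new grasp:",com@a)
```

```text
lateral [[-0.0227, 0.025], [-0.0228, 0.0371], [-0.0229, 0.0371], [-0.0225, 0.0377], [-0.0226, 0.0255]] s -0.10790978077462697 0.07989559583218145
[0.46840503 0.27271615]
yaw 29.999999999999993
open 37.952010508661715 d [ 1.2000e-03 -7.6300e-02 -2.1157e+00  4.3400e-02 -6.8900e-02 -3.0000e-03] std [0.4849 0.51   0.4725 0.0273 0.0308 0.0304] W 2.1156709377433187 com [-0.03254492 -0.02052896] t 25.6083
along 0.03844921106064355 lat 0.0015061391197462026
open 37.78772807216155 d [-1.4200e-02 -5.0000e-02 -2.2264e+00 -2.4000e-03  4.8000e-03  2.0000e-03] std [0.4596 0.474  0.5607 0.0272 0.0305 0.0324] W 2.226410339835123 com [0.00216167 0.00107033] t 32.9
G [0.43510704 0.25349155] from new grasp: -0.0024072298619140496
```

Run:
```python
from h import *
y=np.radians(-33.2); T=STOP-.0012*np.array([np.cos(y),np.sin(y)])
bot.line_to([.435,.2535,.18],max_speed=.15)
bot.goto([*T,.18],rot(y)); print(bot.current_joints()[5])
bot.line_to([*T,.090],rot(y),max_speed=.1); bot.line_to([*T,.0828],max_speed=.02); bot.hold(.2)
for z in (.0828,.0824,.0820,.0817):
    bot.line_to([*T,z],max_speed=.01); f=wr(20,.02)[0]; print(z,f.round(2))
    if f[2]>-1.3: break
bot.set_gripper(1.0); bot.hold(.4)
bot.line_to([*T,.2],max_speed=.1)
bot.goto([.40,-.25,.3],rot(y)); bot.hold(.3)
print(bot.current_clock())
d=[cv2.resize(bot.read_camera(n)["pixels"][s],(390,390)) for n,s in(("scene",np.s_[170:310,240:380]),("top",np.s_[170:310,280:420]))]
cv2.imwrite("pics/place2.png",np.hstack(d))
```

```text
1.956522969410796
0.0828 [ 0.08 -0.18 -2.21  0.07  0.   -0.01]
0.0824 [-0.14  0.02 -2.12  0.06  0.01 -0.01]
0.082 [-0.08 -0.09 -2.03  0.07 -0.01  0.01]
0.0817 [-2.06  0.26  2.56  0.09  0.38 -0.02]
43.225
```

View pics/place2.png

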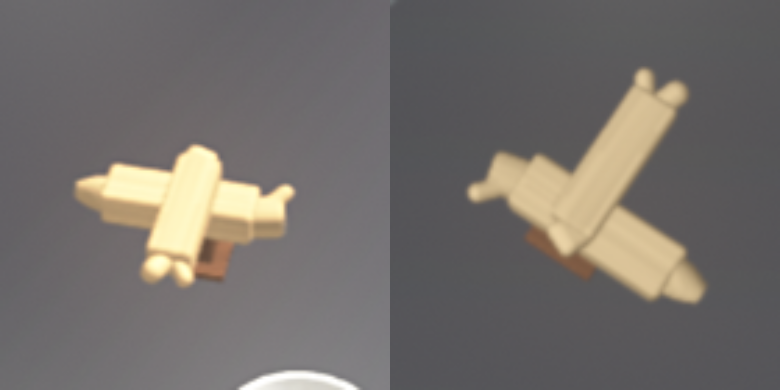

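Both pieces lie crossed, level and clear of the counter above the stop. The short one overhangs because of its off-centre weight but is at rest, so I'm handing in.

```bash
python3 -c "
from workcell import bot
print(bot.job_done(),bot.current_clock())"
```

```text
the job is handed in; nothing more can be done
the job is handed in; nothing more can be done
```

I handed the job in at about 43 s on the robot clock. The last pictures show the longer piece balanced level on the stop and the shorter one level and crossways on top, with both released and off the counter; no verdict came back.

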